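# Seat a jig cover on its hidden pin and hold it down

## Task

Turn the hex nut on the jig clockwise (seen from above) until the keeper bar stands clear of the slideway. Then lay the round cover flat on the jig's front ledge, slide it back under the two lips until it drops over the hidden locating pin, and press it down as far as the sprung pad will go. Finish with the gripper still holding the cover pressed down, and leave the other parts on the bench alone.

Things in the scene. Friction and masses are not known exactly. Their poses are not given: they have to be found in the camera images.
- jig: Fixed bare-metal jig, 205 mm long (its x), 118 mm wide (its y), with a keeper post on its left (+y) side. Origin on the bench under its middle; +x runs along the slideway from the front ledge (nearest the robot) to the pocket with the pin; z up. The pocket (x = 4 to 97 mm) lies between side rails with inner faces at y = +-46 mm and a back stop; the pin stands at x = 50, y = 0.
- ledge (a point): Middle of the jig's flat front ledge, on its top, 42 mm above the bench; jig axes, 95 mm before the pin along x. The ledge runs from 53 mm before to 49 mm behind this point and is 118 mm wide. Lay the cover here.
- lips (a point): Point midway between the two dark lips over the pocket's side rails, at the height of their underside, 53.5 mm above the bench (tops 61 mm, screw heads 64 mm); jig axes. Each lip is 76 mm long along x and they leave 68 mm between them, so the cover cannot be lowered onto the pin: it must slide in beneath them at ledge height, then go down.
- pin_tip (a point): Top of the fixed steel locating pin in the pocket, 40 mm above the bench: 2 mm below ledge height, 10 mm above the resting sprung pad. 14 mm diameter, tip coned (7 mm across at the top, full diameter 5 mm lower). Hidden once the cover is over it. Jig axes.
- lift_pad (a joint): Black ring-shaped sprung pad round the pin, 80 mm across, top 30 mm above the bench at rest. 0 = up, 0.006 (m) = fully down. Begins to yield at 6 N and is fully down at 11 N, the cover's weight included (the cover alone does not move it).
- keeper (a joint): Keeper bar with hex nut (one piece) on the post at the left of the slideway. 0 = bar along the jig's -y, barring the slideway; grows clockwise seen from above (rad) to the stop at 1.7, bar then pointing to the front of the jig. Clear of the cover's path from 1.15 on. Turns stiffly (0.05 N m), stays where left. Starts between 0 and 0.15.
- nut (a point): On the axis of the keeper's steel hex nut at the height to grip it, 76 mm above the bench. Nut: 30 mm across flats, 55 to 87 mm above the bench; the bar below it (46 to 54 mm up) reaches 70 mm from the axis. The axes turn with the nut: -y along the bar, x square to one pair of flats (other pairs at 60 and 120 degrees).
- cover_mid (a point): Centre of the loose bare-metal cover (0.24 to 0.39 kg), on its axis, 40 mm above its underside; z up. Round flange 84 mm across, 6 mm thick; round hub 36 mm across, rising to 80 mm above the underside. Grip the hub near its top (about 58 mm above the underside) to keep fingers above the jig's lips. The underside has a blind central bore, 18 mm across, 26 mm deep, unseen from above.
- case_top (a point): Middle of the top of the fixed grey-blue clip case, an obstacle 141 mm deep (x), 202 mm wide (y), 56 mm high. The cover stands just before it, so spread the fingers along y, not x. Another obstacle: the stiff orange hose, an upright column 90 mm thick from 0.06 to 1.1 m up, 282 mm nearer the robot (x) and 290 mm to the right (-y) of this point; an arm starting right of it must fold close to its base to swing past.
- bearing_mid (a point): Bystander: steel ball bearing 62 mm across, 16 mm high, lying on the bench; point at its centre. Leave alone.
- worm_wheel_mid (a point): Bystander: bronze worm wheel on a shaft, 79 mm across, 79 mm high, standing; point half-way up. Leave alone.
- worm_shaft_mid (a point): Bystander: steel worm shaft 120 mm long, 24 mm thick, lying; point at its centre. Leave alone.
There are look-alikes about, which are no part of the job. Leave any green or yellow look-alike of the part that bears cover_mid alone.

How it is judged (in metres and radians):
On the way, in this order (a step that is already met when the one before it is completed fails the run):
1. the keeper bar is turned clear of the slideway (value of joint keeper above 1.15 rad), for 0.2 s.
2. the cover lies flat on the front ledge, off the pin (contact force between cover and jig above 0.3 N and x of cover_mid in the frame of jig between -0.1 and 0.015 m and y of cover_mid in the frame of jig between -0.04 and 0.04 m and z of cover_mid in the frame of jig between 0.078 and 0.086 m and angle between cover_mid's own z axis and vertical below 0.1 rad), for 0.1 s.
3. the cover has dropped over the pin (horizontal distance between cover_mid and pin_tip below 0.005 m and angle between cover_mid's own z axis and vertical below 0.08 rad and z of cover_mid in the frame of jig below 0.0735 m), for 0.2 s.
At the end, for the whole second after the job is handed in: The cover sits level (within 0.08 rad) over the pin (axes within 5 mm), the sprung pad is pushed at least 4.5 of its 6 mm down by it with more than 6 N, the gripper's fingers still hold the cover, and the keeper is still turned clear (over 1.15 rad) (horizontal distance between cover_mid and pin_tip below 0.005 m and angle between cover_mid's own z axis and vertical below 0.08 rad and z of cover_mid in the frame of jig below 0.067 m and value of joint lift_pad above 0.0045 m and contact force between the fingers and cover above 3 N and contact force between cover and jig above 6 N and value of joint keeper above 1.15 rad); the arm keeps its last pose, push and grip.
It fails at once if a bystander part is moved more than 3 cm (distance of any of bearing_mid, worm_wheel_mid, worm_shaft_mid from where it was at the start of the episode above 0.03 m).
It also fails if it takes over 72 s, if anything falls off the work surface, if the arm or the gripper's body presses on something with over 40 N, if the wrist force passes 120 N, or if a joint passes its speed limit or range.

## Robot

A 6-joint arm with a two-finger parallel gripper is mounted at the origin on a cart in front of the work surface, level with it; the furniture and walls round the work are solid. World frame = base frame: x ahead of the robot, y to its left, z up, the work surface at z = 0. Lengths are in mm, angles in rad, forces in N, time in s.
With the tool pointing down it reaches from about 400 to 925 mm from the base axis. Payload 12.5 kg.
Tool frame: the origin (TCP) lies between the finger pads; the fingertips stand 11 mm ahead of it and the grasp point (between the pads) lies 8 mm behind it; y points along the fingers, x is the direction in which the jaws open and shut, and the axes are right-handed (so a half turn about y gives the same grasp; the last joint's range is limited). The gripper opens to 95 mm and grips with 3 to 60 N. Pads are 20 mm wide; open, the fingers measure 119 mm over their backs; the gripper's body (75 mm by 180 mm) begins 59 mm behind the grasp point.
Start: joints at [0.655, 0.491, 1.559, -0, 1.092, -0.106], TCP at [452.589, 431.055, 225.661] pointing down, gripper open.
Joint ranges: [-3.1, 3.1], [-0.84, 2.19], [0.05, 2.79], [-1.13, 4.28], [0.06, 2.93], [-2.69, 2.69]. Speed limits (rad/s): [2.22, 2.22, 2.79, 3.14, 3.14, 3.14].

## Interface

Orientations are given as [roll, pitch, yaw] about the fixed x, y, z axes, in that order (R = Rz(yaw) Ry(pitch) Rx(roll)).
In Python, from cell import env gives the robot as it stands.
- The arm moves only by the tool jog_arm, never from a script. Its argument "series" is a list of rows, each an object of numbers: "dx", "dy", "dz": the shift along the world's x, y, z in m; "rx", "ry", "rz": the turn, a rotation vector about the world's x, y, z in degrees; "gripper": the opening, from 0 (shut) to 1 (fully open). A call has 1 to 12 rows; each row shifts and turns the commanded pose from where the row before left it; what a row does not reach is not made up. A row lasts 1/10 s, in which the tool goes at most 50 mm and 8.59 degrees, less where a joint would pass 70% of its speed; a pose out of reach is approached as far as the arm can. A call is refused whole if a number of a shift passes 0.05 or a number of a turn 8.59, either way. A call with a gripper value outside its range is refused whole. The fingers move at their own pace and stop on an object; the grip force is fixed at half the most. Time passes only in rows, so rows that do not move let the fingers close. It gives the time, the measured TCP pose, the force and the opening at its end, in the units of the state.
- env.state(): the state, without advancing time (a new reading comes with each control period).
- env.read_camera(name): name is "scene" or "top" or "wrist"; returns the picture (420x560x3 uint8, red, green, blue); there is no depth.
- env.camera_info(name): a dict with "camera_matrix" (3x3 intrinsics, pixels), "R" (3x3) and "t" (3): a world point X has camera coordinates R X + t; the wrist camera has in their place "mount" (4x4, takes a point from camera to tool coordinates, whose origin is the TCP and whose axes are the tool frame's). Camera axes: x right, y down, z forward; pixel columns grow to the right and rows downward; lengths in mm; the calibration is good to about 2 mm. A picture is of the moment at which its call begins: read the wrist's pose just before it. camera_info takes no time and is no camera call.
- env.job_done(): hands the job in, once; it reports no verdict.
The state is a dict: "t": time; "joints": joint angles; "qvel": joint speeds; "tau": joint torques, N m; "eef_pos": TCP position; "tcp_rot": TCP orientation; "ft_force": force on the tool from outside, world axes, zero at the start; "moment": the same for the moment, N m; "opening": opening from 0.0 (shut) to 1.0 (fully open).
Only numpy, scipy, OpenCV 4.12 (cv2) and the standard library are available. Lean on these libraries where they do the work, as an engineer would, in place of code of your own. Each camera call takes 0.05 s, during which the arm holds its last target.

## Working session

There is one attempt and no reset: what is moved stays moved. The work goes in short steps, Python scripts to look and compute and a tool call to move; the robot and the scene stay as the last step left them, time stands still between calls to the robot, and variables do not carry over. Pictures are saved under pics/ and viewed, and the job is handed in when it is done.

Besides the shell and the picture viewer there is one more tool, called after "Call:" as name(argument=value, ...), one argument or row to a line, values as JSON. jog_arm: Moves the arm, as the interface text tells. Its arguments: {"type":"object","properties":{"series":{"type":"array"}},"required":["series"]}

```bash
mkdir -p pics; ls
python3 - <<'E'
from cell import env
import cv2
s=env.state();print(s)
for n in ("scene","top","wrist"):
    i=env.camera_info(n);print(n,i)
    cv2.imwrite(f"pics/{n}0.png",env.read_camera(n)[:,:,::-1])
E
```

```text
pics
{'t': 0.0, 'joints': array([ 6.55358854e-01,  4.91537036e-01,  1.55947156e+00,  3.90772994e-05,
        1.09168388e+00, -1.05629257e-01]), 'qvel': array([ 2.05831134e-04, -7.12988355e-04,  3.26432560e-03, -4.19893218e-04,
        5.74305315e-05, -2.98756101e-04]), 'tau': array([-1.07728836e-03, -6.12642717e+01, -2.58183146e+01,  6.92214165e-02,
        4.82305675e-02, -1.12889325e-04]), 'eef_pos': array([452.39767908, 430.88722021, 225.06811973]), 'tcp_rot': array([-1.57064591e+00,  1.09003221e-03,  7.60970160e-01]), 'ft_force': array([-0.0330293 ,  0.21624671,  0.09248673]), 'moment': array([ 0.00075871, -0.04895913, -0.01345322]), 'opening': 0.9980160477331843}
scene {'camera_matrix': array([[490.06996701,   0.        , 274.68456948],
       [  0.        , 490.06996701, 206.26536893],
       [  0.        ,   0.        ,   1.        ]]), 'R': array([[ 0.68938591, -0.72438621,  0.00341828],
       [-0.31334426, -0.30245221, -0.90018778],
       [ 0.65311747,  0.61950568, -0.43548856]]), 't': array([-240.7162935 ,  258.25477134,  769.41516089])}
top {'camera_matrix': array([[497.
[... 182 characters left out ...]
 0.00585666],
       [-0.99749789,  0.02088077, -0.06754227],
       [ 0.06740346, -0.00728232, -0.99769922]]), 't': array([ 127.79677566,  536.47315058, 1356.72182763])}
wrist {'camera_matrix': array([[293.25189583,   0.        , 282.27116276],
       [  0.        , 293.25189583, 212.41253979],
       [  0.        ,   0.        ,   1.        ]]), 'mount': array([[ 9.99999741e-01,  4.29498332e-04, -5.78191314e-04,
        -5.57026101e-01],
       [ 6.70053038e-04, -2.60281003e-01,  9.65532677e-01,
        -1.59399880e+02],
       [ 2.64202459e-04, -9.65532814e-01, -2.60281224e-01,
         7.28749867e+01],
       [ 0.00000000e+00,  0.00000000e+00,  0.00000000e+00,
         1.00000000e+00]])}
```

View pics/scene0.png

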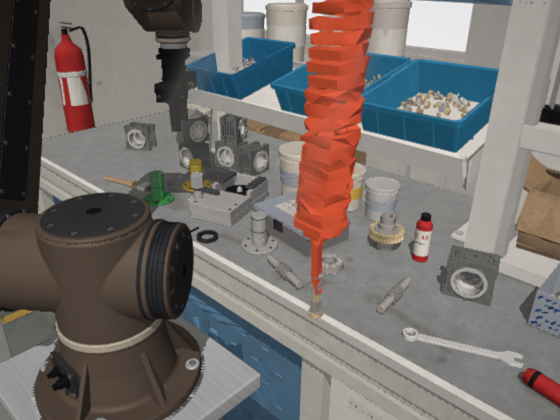

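View pics/top0.png

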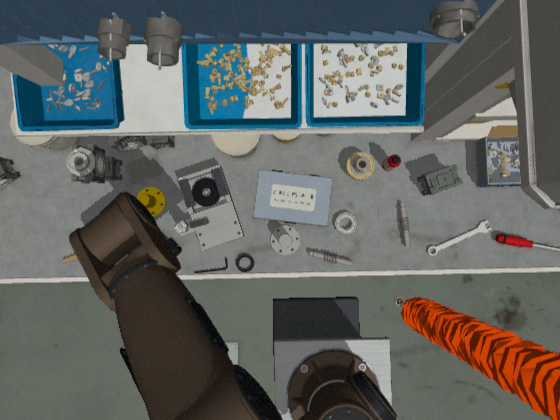

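View pics/wrist0.png

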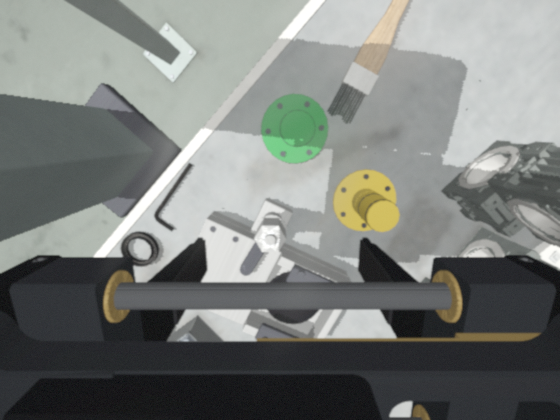

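The scene view shows the bare-metal cover at about (260,238), with green (157,190) and yellow (196,172) look-alikes. In the top view the cover is at (285,238), the yellow one at (150,198), and green is hidden under the arm. The jig is at (210,205) with the nut near (182,227). I choose the bare-metal one, just in front of the clip case, and will check it in a close crop.

Run:
```python
import cv2,numpy as np
a=cv2.imread("pics/top0.png")
cv2.imwrite("pics/crop1.png",cv2.resize(a[150:265,165:345],(800,511),interpolation=cv2.INTER_CUBIC))
a=cv2.imread("pics/scene0.png")
cv2.imwrite("pics/crop2.png",cv2.resize(a[150:290,130:310],(720,560),interpolation=cv2.INTER_CUBIC))
```

```text
(no output)
```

View pics/crop1.png

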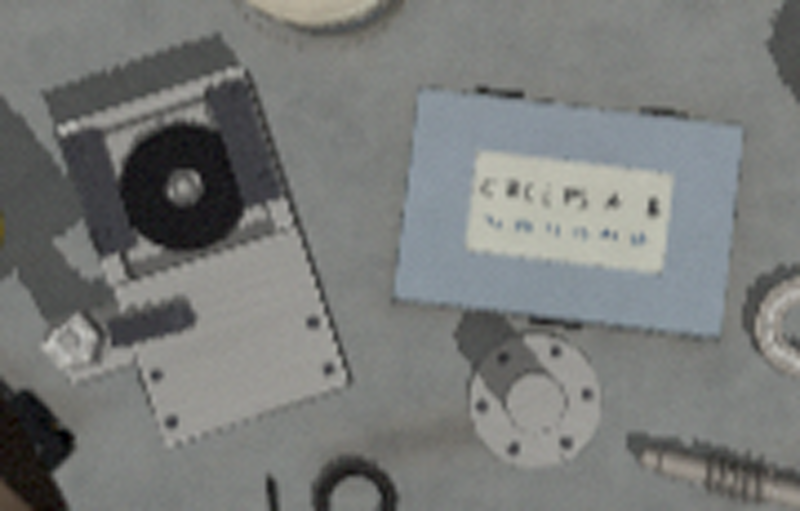

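View pics/crop2.png

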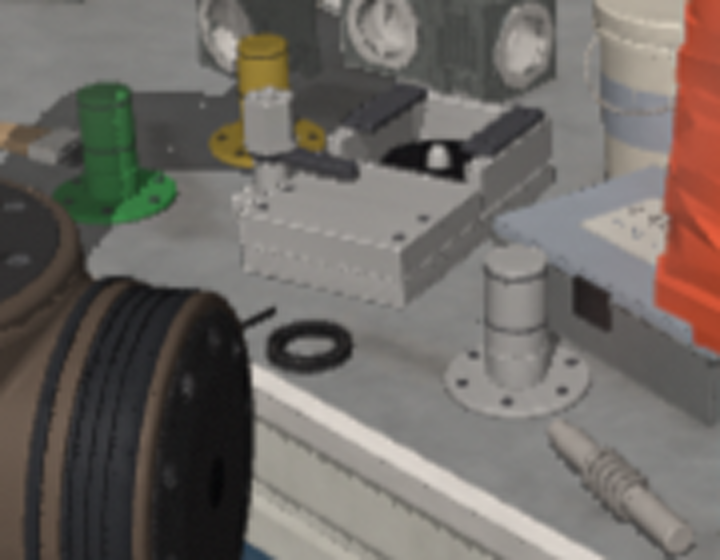

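```bash
cat > h.py <<'E'
import numpy as np
from cell import env
from scipy.spatial.transform import Rotation as Ro
def ray(n,px,s=None):
    i=env.camera_info(n);d=np.linalg.inv(i["camera_matrix"])@[px[0],px[1],1.]
    if n=="wrist":
        R=Ro.from_euler("xyz",s["tcp_rot"]).as_matrix();M=i["mount"]
        o=R@M[:3,3]+s["eef_pos"];return o,R@M[:3,:3]@d
    R=i["R"];return -R.T@i["t"],R.T@d
def plane(n,px,z,s=None):
    o,d=ray(n,px,s);return o+d*(z-o[2])/d[2]
E
python3 - <<'E'
from h import *
c=lambda x,y:((x+.5)/4.4444-.5+165,(y+.5)/4.4444-.5+150)
for n,p,z in [("pin",(183,187),40),("FL",(172,443),42),("FR",(350,380),42),("R2",(290,232),42),("nuttop",(75,341),87),("hubtop",(538,402),80),("flange",(536,400),6),("bar tip corners",(194,312),54),("ballc",(345,222),8)]:
    print(n,plane("top",c(*p) if n!="ballc" else p,z).round(1))
k=lambda x,y:((x+.5)/4-.5+130,(y+.5)/4-.5+150)
for n,p,z in [("pin",(438,150),40),("nuttop",(268,97),87),("hubtop",(515,262),80),("flange",(517,374),6),("FRcorner",(405,243),42),("FL",(240,208),42)]:
    print("scene",n,plane("scene",k(*p),z).round(1))
o,d=ray("top",(280,210));print(o)
E
```

```text
pin [559.1 335.   40. ]
FL [403.6 343.   42. ]
FR [439.3 234.7  42. ]
R2 [530.1 269.9  42. ]
nuttop [465.8 392.   87. ]
hubtop [424.2 121.1  80. ]
flange [424.2 122.    6. ]
bar tip corners [482.2 327.   54. ]
ballc [469.4 -44.8   8. ]
scene pin [556.  329.1  40. ]
scene nuttop [465.4 392.1  87. ]
scene hubtop [419.3 116.8  80. ]
scene flange [422.9 120.    6. ]
scene FRcorner [443.5 236.5  42. ]
scene FL [404.8 348.1  42. ]
[ 446.4083066   126.4436297  1389.08646493]
```

Jig yaw comes out at about 0.32 rad, the nut at (466,392) and the cover at (424,121). The crop confirms the choice: bare metal, flange plus hub, just in front of the case. Next I move above the nut.

Call:
jog_arm(
  series=[
    {"dx": 0.003,"dy": -0.01,"dz": -0.01,"rz": 7.6,"gripper": 0.6},
    {"dx": 0.003,"dy": -0.01,"dz": -0.015,"rz": 7.6,"gripper": 0.6},
    {"dx": 0.003,"dy": -0.01,"dz": -0.015,"rz": 7.6,"gripper": 0.6},
    {"dx": 0.004,"dy": -0.009,"dz": -0.015,"rz": 7.6,"gripper": 0.6},
    {"gripper": 0.6},
    {"gripper": 0.6},
  ],
)

```text
$.series[0]: bad value
```

Run:
```python
from h import *
import cv2
s=env.state();print(s['eef_pos'],s['tcp_rot'],s['opening'],s['joints'])
a=env.read_camera("wrist")[:,:,::-1]
cv2.imwrite("pics/w1.png",a)
a=env.read_camera("top")[:,:,::-1];cv2.imwrite("pics/t1.png",a)
```

```text
[452.42282252 430.93800469 225.20526647] [-1.57069542e+00  8.45035612e-04  7.60996235e-01] 1.0013294653735172 [ 6.55408815e-01  4.91392113e-01  1.55933480e+00  1.27162758e-05
  1.09171671e+00 -1.05593244e-01]
```

View pics/w1.png

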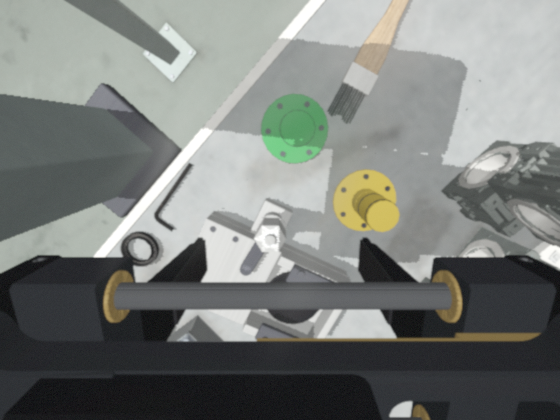

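The call was refused, so nothing moved and the view is unchanged. Perhaps every key has to be present, so I retry with full rows.

Call:
jog_arm(
  series=[
    {"dx": 0.003,"dy": -0.01,"dz": -0.01,"rx": 0,"ry": 0,"rz": 7.6,"gripper": 0.6},
    {"dx": 0.003,"dy": -0.01,"dz": -0.015,"rx": 0,"ry": 0,"rz": 7.6,"gripper": 0.6},
    {"dx": 0.003,"dy": -0.01,"dz": -0.015,"rx": 0,"ry": 0,"rz": 7.6,"gripper": 0.6},
    {"dx": 0.004,"dy": -0.009,"dz": -0.015,"rx": 0,"ry": 0,"rz": 7.6,"gripper": 0.6},
    {"dx": 0,"dy": 0,"dz": 0,"rx": 0,"ry": 0,"rz": 0,"gripper": 0.6},
    {"dx": 0,"dy": 0,"dz": 0,"rx": 0,"ry": 0,"rz": 0,"gripper": 0.6},
  ],
)

```text
t: 0.85
eef_pos: [465.7, 392.2, 170.9]
tcp_rot: [-1.571, -0.0, 1.287]
ft_force: [-0.2, -0.5, -0.3]
opening: 0.61
```

Run:
```python
from h import *
import cv2
s=env.state();print(s['eef_pos'],s['tcp_rot'],s['opening'],s['joints'])
a=env.read_camera("wrist")[:,:,::-1]
cv2.imwrite("pics/w2.png",a)
a=env.read_camera("top")[:,:,::-1];cv2.imwrite("pics/t2.png",a)
```

```text
[465.69204213 392.2344961  170.90926369] [-1.57060294e+00 -5.27069207e-05  1.28712037e+00] 0.609838485952319 [ 5.91459202e-01  5.25895113e-01  1.66022451e+00  2.23147560e-04
  9.55556522e-01 -6.95789972e-01]
```

View pics/w2.png

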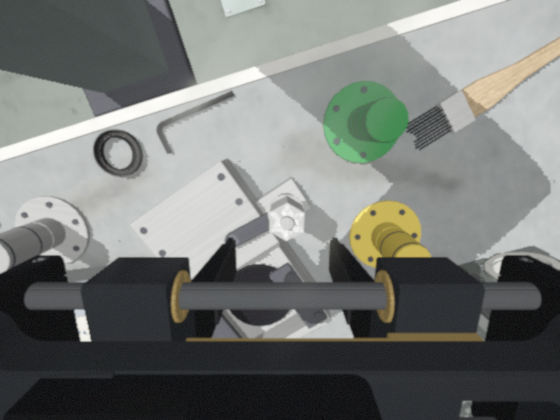

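Run:
```python
import cv2
a=cv2.imread("pics/w2.png")
cv2.imwrite("pics/c3.png",cv2.resize(a[175:275,215:345],(780,600),interpolation=cv2.INTER_CUBIC))
```

```text
(no output)
```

View pics/c3.png

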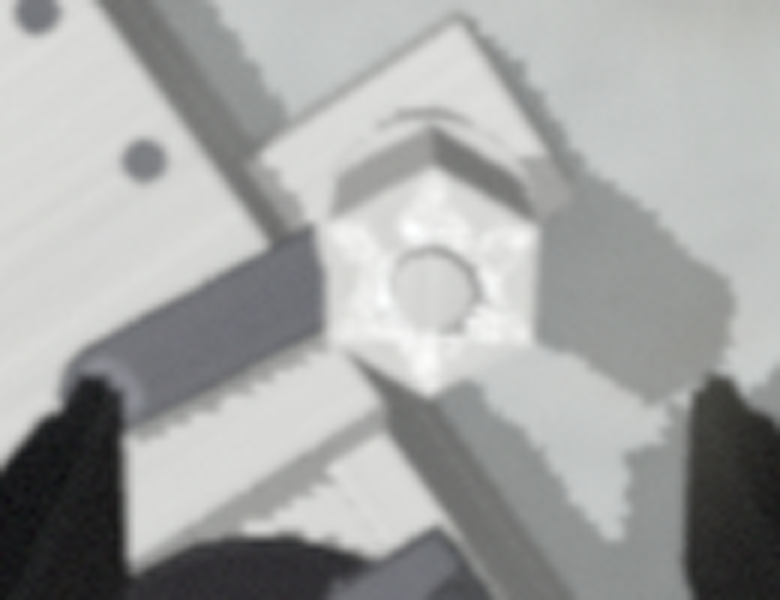

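Run:
```python
from h import *
s=env.state()
k=lambda x,y:((x+.5)/6-.5+215,(y+.5)/6-.5+175)
for p in [(432,284),(433,288)]: print(plane("wrist",k(*p),87,s))
```

```text
[467.62773325 395.35184153  87.        ]
[468.25052995 395.32484242  87.        ]
```

The crop shows the hexagon's flats parallel to the jaws, with its centre within about 3 mm of the TCP. I go down to grip it.

Call:
jog_arm(
  series=[
    {"dx": 0.001,"dy": 0.002,"dz": -0.035,"rx": 0,"ry": 0,"rz": 0,"gripper": 0.6},
    {"dx": 0,"dy": 0,"dz": -0.035,"rx": 0,"ry": 0,"rz": 0,"gripper": 0.6},
    {"dx": 0,"dy": 0,"dz": -0.02,"rx": 0,"ry": 0,"rz": 0,"gripper": 0.6},
    {"dx": 0,"dy": 0,"dz": -0.012,"rx": 0,"ry": 0,"rz": 0,"gripper": 0.6},
    {"dx": 0,"dy": 0,"dz": 0,"rx": 0,"ry": 0,"rz": 0,"gripper": 0.6},
    {"dx": 0,"dy": 0,"dz": 0,"rx": 0,"ry": 0,"rz": 0,"gripper": 0.2},
    {"dx": 0,"dy": 0,"dz": 0,"rx": 0,"ry": 0,"rz": 0,"gripper": 0},
    {"dx": 0,"dy": 0,"dz": 0,"rx": 0,"ry": 0,"rz": 0,"gripper": 0},
    {"dx": 0,"dy": 0,"dz": 0,"rx": 0,"ry": 0,"rz": 0,"gripper": 0},
    {"dx": 0,"dy": 0,"dz": 0,"rx": 0,"ry": 0,"rz": 0,"gripper": 0},
  ],
)

```text
t: 1.95
eef_pos: [467.2, 395.4, 69.6]
tcp_rot: [-1.572, -0.003, 1.291]
ft_force: [0.0, 8.4, 1.2]
opening: 0.318
```

Call:
jog_arm(
  series=[
    {"dx": 0,"dy": 0.001,"dz": 0,"rx": 0,"ry": 0,"rz": -4,"gripper": 0},
    {"dx": 0,"dy": 0,"dz": 0,"rx": 0,"ry": 0,"rz": -8,"gripper": 0},
    {"dx": 0,"dy": 0,"dz": 0,"rx": 0,"ry": 0,"rz": -8,"gripper": 0},
    {"dx": 0,"dy": 0,"dz": 0,"rx": 0,"ry": 0,"rz": -8,"gripper": 0},
    {"dx": 0,"dy": 0,"dz": 0,"rx": 0,"ry": 0,"rz": -8,"gripper": 0},
    {"dx": 0,"dy": 0,"dz": 0,"rx": 0,"ry": 0,"rz": -8,"gripper": 0},
    {"dx": 0,"dy": 0,"dz": 0,"rx": 0,"ry": 0,"rz": 0,"gripper": 0},
  ],
)

```text
t: 2.65
eef_pos: [467.3, 395.6, 69.6]
tcp_rot: [-1.571, -0.002, 0.521]
ft_force: [1.6, 2.5, 4.4]
opening: 0.313
```

Call:
jog_arm(
  series=[
    {"dx": 0,"dy": 0,"dz": 0,"rx": 0,"ry": 0,"rz": -8,"gripper": 0},
    {"dx": 0,"dy": 0,"dz": 0,"rx": 0,"ry": 0,"rz": -8,"gripper": 0},
    {"dx": 0,"dy": 0,"dz": 0,"rx": 0,"ry": 0,"rz": -8,"gripper": 0},
    {"dx": 0,"dy": 0,"dz": 0,"rx": 0,"ry": 0,"rz": -8,"gripper": 0},
    {"dx": 0,"dy": 0,"dz": 0,"rx": 0,"ry": 0,"rz": -5,"gripper": 0},
    {"dx": 0,"dy": 0,"dz": 0,"rx": 0,"ry": 0,"rz": 0,"gripper": 0},
    {"dx": 0,"dy": 0,"dz": 0,"rx": 0,"ry": 0,"rz": 0,"gripper": 0},
    {"dx": 0,"dy": 0,"dz": 0,"rx": 0,"ry": 0,"rz": 0,"gripper": 0},
    {"dx": 0,"dy": 0,"dz": 0,"rx": 0,"ry": 0,"rz": 0,"gripper": 0.5},
    {"dx": 0,"dy": 0,"dz": 0,"rx": 0,"ry": 0,"rz": 0,"gripper": 0.5},
    {"dx": 0,"dy": 0,"dz": 0.01,"rx": 0,"ry": 0,"rz": 0,"gripper": 0.55},
    {"dx": 0,"dy": 0,"dz": 0.03,"rx": 0,"ry": 0,"rz": 0,"gripper": 0.55},
  ],
)

```text
t: 3.85
eef_pos: [465.4, 394.2, 107.2]
tcp_rot: [-1.574, 0.004, -0.121]
ft_force: [0.1, 0.5, 0.2]
opening: 0.541
```

Call:
jog_arm(
  series=[
    {"dx": 0,"dy": 0,"dz": 0.045,"rx": 0,"ry": 0,"rz": 0,"gripper": 0.55},
    {"dx": 0,"dy": -0.03,"dz": 0.04,"rx": 0,"ry": 0,"rz": 8,"gripper": 0.55},
    {"dx": -0.01,"dy": -0.045,"dz": 0,"rx": 0,"ry": 0,"rz": 8,"gripper": 0.6},
    {"dx": -0.01,"dy": -0.045,"dz": 0,"rx": 0,"ry": 0,"rz": 8,"gripper": 0.6},
    {"dx": -0.01,"dy": -0.045,"dz": 0,"rx": 0,"ry": 0,"rz": 8,"gripper": 0.6},
    {"dx": -0.01,"dy": -0.045,"dz": 0,"rx": 0,"ry": 0,"rz": 8,"gripper": 0.6},
    {"dx": 0,"dy": -0.04,"dz": 0,"rx": 0,"ry": 0,"rz": 8,"gripper": 0.6},
    {"dx": 0,"dy": 0,"dz": 0,"rx": 0,"ry": 0,"rz": 8,"gripper": 0.6},
  ],
)

```text
t: 4.65
eef_pos: [426.2, 143.5, 194.4]
tcp_rot: [-1.571, 0.0, 0.853]
ft_force: [-0.0, -0.5, -0.6]
opening: 0.598
```

Run:
```python
from h import *
import cv2
s=env.state();print(s['eef_pos'],s['tcp_rot'],s['opening'],s['joints'])
a=env.read_camera("top")[:,:,::-1]
cv2.imwrite("pics/t4.png",a)
cv2.imwrite("pics/c4.png",cv2.resize(a[150:265,165:345],(800,511),interpolation=cv2.INTER_CUBIC))
```

```text
[426.21797319 143.51681764 194.37595429] [-1.57101640e+00  3.96257440e-04  8.53171745e-01] 0.5981199973763839 [ 1.77981655e-01  2.85890141e-01  2.00858644e+00 -5.59665673e-04
  8.47287911e-01 -6.74819589e-01]
```

View pics/c4.png

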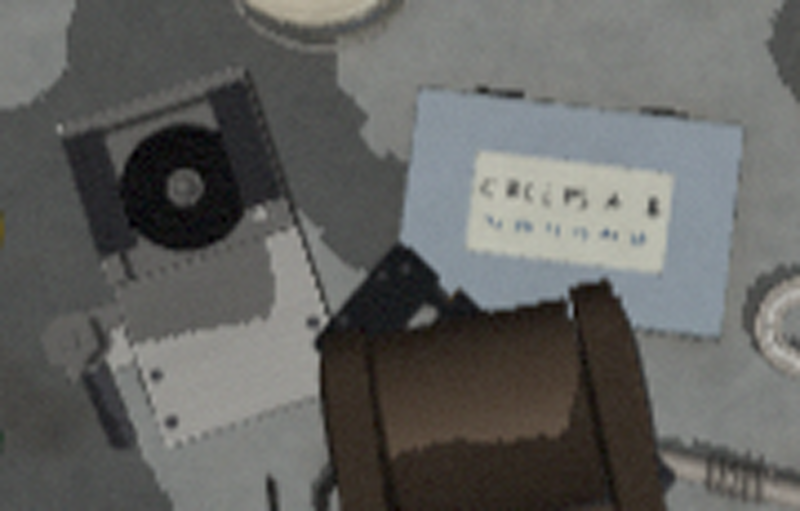

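The keeper bar now points to the jig's front, at about 1.46 rad. Next I line up over the cover.

Call:
jog_arm(
  series=[
    {"dx": 0,"dy": -0.01,"dz": 0,"rx": 0,"ry": 0,"rz": 8,"gripper": 0.6},
    {"dx": -0.001,"dy": -0.006,"dz": 0,"rx": 0,"ry": 0,"rz": 8,"gripper": 0.6},
    {"dx": -0.001,"dy": -0.006,"dz": -0.01,"rx": 0,"ry": 0,"rz": 8,"gripper": 0.6},
    {"dx": 0,"dy": 0,"dz": -0.02,"rx": 0,"ry": 0,"rz": 8,"gripper": 0.6},
    {"dx": 0,"dy": 0,"dz": 0,"rx": 0,"ry": 0,"rz": 3,"gripper": 0.6},
    {"dx": 0,"dy": 0,"dz": 0,"rx": 0,"ry": 0,"rz": 0,"gripper": 0.6},
  ],
)

```text
t: 5.3
eef_pos: [424.6, 125.1, 163.6]
tcp_rot: [-1.57, 0.0, 1.46]
ft_force: [-0.4, -0.5, 0.6]
opening: 0.6
```

Run:
```python
from h import *
import cv2
s=env.state();print(s['eef_pos'],s['tcp_rot'],s['opening'],s['joints'])
a=env.read_camera("wrist")[:,:,::-1]
cv2.imwrite("pics/w5.png",a)
```

```text
[424.64730519 125.09066891 163.62941131] [-1.56997493e+00  8.81417846e-05  1.45985254e+00] 0.6000716618969361 [ 1.36984999e-01  3.24479036e-01  2.06023041e+00  1.68963635e-04
  7.57701124e-01 -1.32299029e+00]
```

View pics/w5.png

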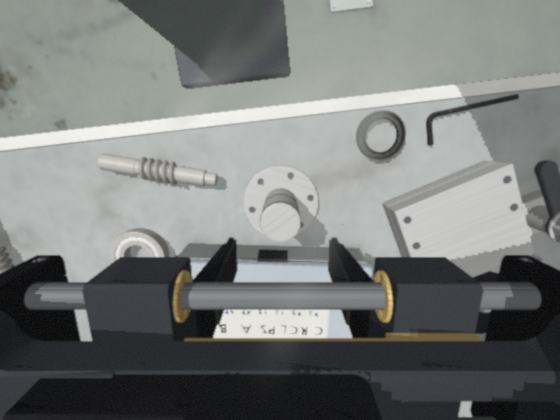

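Run:
```python
from h import *
import cv2
s=env.state()
a=cv2.imread("pics/w5.png");cv2.imwrite("pics/c5.png",cv2.resize(a[155:255,225:345],(720,600),interpolation=cv2.INTER_CUBIC))
print(plane("wrist",(281,221),80,s),plane("wrist",(282,201),6,s))
```

```text
[424.52626449 123.35541082  80.        ] [423.72894996 124.23932215   6.        ]
```

View pics/c5.png

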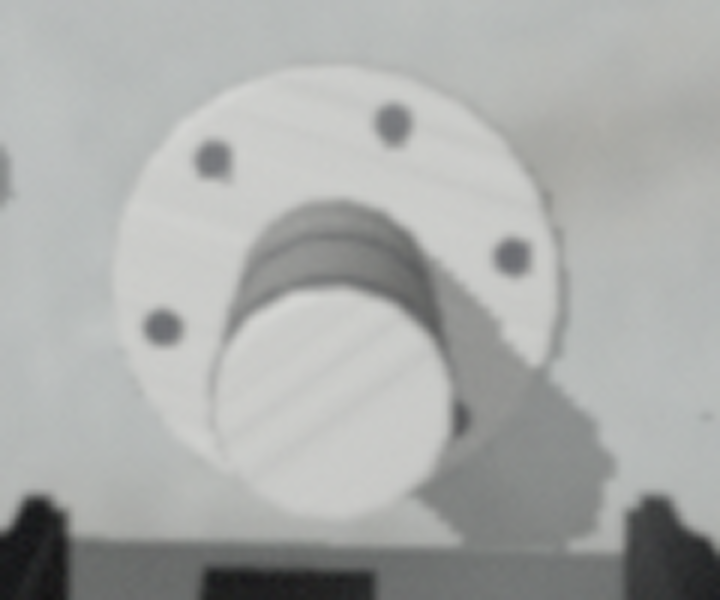

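The crop shows the hub top centred at about (280,222), which is 2 mm off the TCP, clear of the case and between the jaws. I go down and grip it.

Call:
jog_arm(
  series=[
    {"dx": 0,"dy": -0.002,"dz": -0.03,"rx": 0,"ry": 0,"rz": 0,"gripper": 0.6},
    {"dx": 0,"dy": 0,"dz": -0.035,"rx": 0,"ry": 0,"rz": 0,"gripper": 0.6},
    {"dx": 0,"dy": 0,"dz": -0.03,"rx": 0,"ry": 0,"rz": 0,"gripper": 0.6},
    {"dx": 0,"dy": 0,"dz": -0.016,"rx": 0,"ry": 0,"rz": 0,"gripper": 0.6},
    {"dx": 0,"dy": 0,"dz": 0,"rx": 0,"ry": 0,"rz": 0,"gripper": 0.6},
    {"dx": 0,"dy": 0,"dz": 0,"rx": 0,"ry": 0,"rz": 0,"gripper": 0.3},
    {"dx": 0,"dy": 0,"dz": 0,"rx": 0,"ry": 0,"rz": 0,"gripper": 0},
    {"dx": 0,"dy": 0,"dz": 0,"rx": 0,"ry": 0,"rz": 0,"gripper": 0},
    {"dx": 0,"dy": 0,"dz": 0,"rx": 0,"ry": 0,"rz": 0,"gripper": 0},
    {"dx": 0,"dy": 0,"dz": 0,"rx": 0,"ry": 0,"rz": 0,"gripper": 0},
  ],
)

```text
t: 6.35
eef_pos: [425.3, 122.9, 53.6]
tcp_rot: [-1.573, -0.001, 1.46]
ft_force: [-0.6, 1.6, 9.5]
opening: 0.375
```

Gripped: the opening reads 35.6 mm against a 36 mm hub. Now I lift and carry it over the ledge.

Call:
jog_arm(
  series=[
    {"dx": 0,"dy": 0,"dz": 0.02,"rx": 0,"ry": 0,"rz": 0,"gripper": 0},
    {"dx": 0,"dy": 0,"dz": 0.035,"rx": 0,"ry": 0,"rz": 0,"gripper": 0},
    {"dx": 0,"dy": 0.01,"dz": 0.02,"rx": 0,"ry": 0,"rz": 4,"gripper": 0},
    {"dx": 0.007,"dy": 0.03,"dz": 0,"rx": 0,"ry": 0,"rz": 4,"gripper": 0},
    {"dx": 0.009,"dy": 0.035,"dz": 0,"rx": 0,"ry": 0,"rz": 4,"gripper": 0},
    {"dx": 0.009,"dy": 0.035,"dz": 0,"rx": 0,"ry": 0,"rz": 4,"gripper": 0},
    {"dx": 0.009,"dy": 0.035,"dz": 0,"rx": 0,"ry": 0,"rz": 4,"gripper": 0},
    {"dx": 0.008,"dy": 0.027,"dz": 0,"rx": 0,"ry": 0,"rz": 4,"gripper": 0},
    {"dx": 0.004,"dy": 0.012,"dz": 0,"rx": 0,"ry": 0,"rz": 0,"gripper": 0},
    {"dx": 0,"dy": 0,"dz": 0,"rx": 0,"ry": 0,"rz": 0,"gripper": 0},
    {"dx": 0,"dy": 0,"dz": 0,"rx": 0,"ry": 0,"rz": 0,"gripper": 0},
  ],
)

```text
t: 7.45
eef_pos: [470.3, 305.9, 127.5]
tcp_rot: [-1.57, 0.0, 1.878]
ft_force: [-1.2, 0.3, -2.6]
opening: 0.373
```

Run:
```python
from h import *
import cv2
s=env.state();print(s['eef_pos'],s['tcp_rot'],s['opening'],s['ft_force'])
a=env.read_camera("wrist")[:,:,::-1]
cv2.imwrite("pics/w6.png",a)
b=env.read_camera("scene")[:,:,::-1]
cv2.imwrite("pics/s6.png",cv2.resize(b[130:290,130:310],(675,600),interpolation=cv2.INTER_CUBIC))
```

```text
[470.26316351 305.94838732 127.4996685 ] [-1.56969705e+00  2.55286216e-04  1.87795157e+00] 0.37334270221667487 [-1.22185317  0.30612499 -2.58295651]
```

View pics/w6.png

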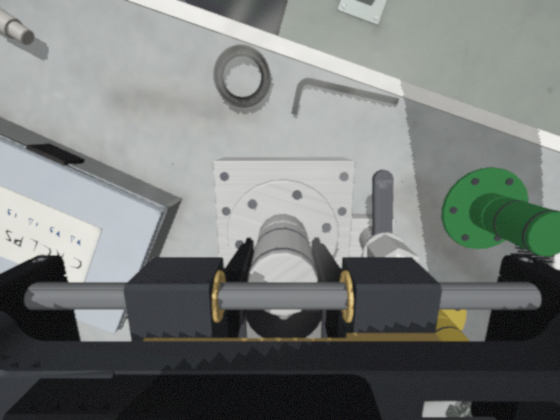

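View pics/s6.png

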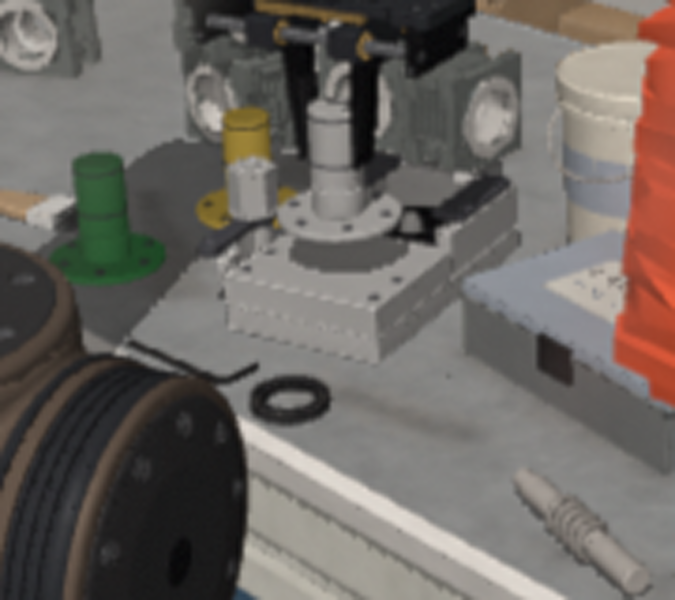

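Run:
```python
from h import *
import cv2
s=env.state()
a=cv2.imread("pics/w6.png");cv2.imwrite("pics/c6.png",cv2.resize(a[145:265,205:365],(800,600),interpolation=cv2.INTER_CUBIC))
L=plane("wrist",(353,160.5),42,s);R=plane("wrist",(215.5,161),42,s)
print(L,R,np.linalg.norm(L-R),np.arctan2(*(R-L)[:2]))
f=(L+R)/2
for y in (.307,.315,.3227):
  x=np.array([np.cos(y),np.sin(y)]);print(y,f[:2]+148*x,f[:2]+53*x)
```

```text
[403.37053807 345.07984921  42.        ] [438.0959006  236.87238348  42.        ] 113.6428899870071 2.8310602267946754
0.307 [561.81339926 335.7017559 ] [471.25517566 306.99273051]
0.315 [561.45108341 336.82895409] [471.12542742 307.39638932]
0.3227 [561.09384849 337.91111163] [470.9974987  307.78391871]
```

View pics/c6.png

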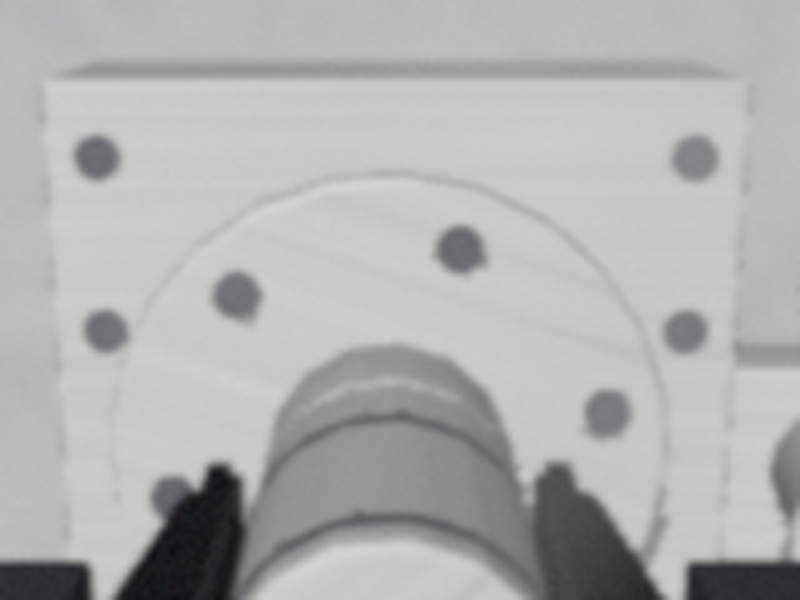

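The view shows the cover held upright, about 1 mm to the right of the jig's middle and aligned in yaw (jig yaw ≈ 0.31). I correct that and lower it.

Call:
jog_arm(
  series=[
    {"dx": 0.0003,"dy": 0.0012,"dz": -0.015,"rx": 0,"ry": 0,"rz": 0,"gripper": 0},
    {"dx": 0,"dy": 0,"dz": -0.012,"rx": 0,"ry": 0,"rz": 0,"gripper": 0},
    {"dx": 0,"dy": 0,"dz": -0.002,"rx": 0,"ry": 0,"rz": 0,"gripper": 0},
    {"dx": 0,"dy": 0,"dz": 0,"rx": 0,"ry": 0,"rz": 0,"gripper": 0},
    {"dx": 0,"dy": 0,"dz": 0,"rx": 0,"ry": 0,"rz": 0,"gripper": 0},
  ],
)

```text
t: 8.05
eef_pos: [471.3, 307.8, 99.0]
tcp_rot: [-1.571, -0.0, 1.879]
ft_force: [-0.5, -0.1, -3.3]
opening: 0.375
```

Call:
jog_arm(
  series=[
    {"dx": 0,"dy": 0,"dz": -0.001,"rx": 0,"ry": 0,"rz": 0,"gripper": 0},
    {"dx": 0,"dy": 0,"dz": 0,"rx": 0,"ry": 0,"rz": 0,"gripper": 0},
    {"dx": 0,"dy": 0,"dz": 0,"rx": 0,"ry": 0,"rz": 0,"gripper": 0},
  ],
)

```text
t: 8.35
eef_pos: [471.2, 308.0, 97.9]
tcp_rot: [-1.571, -0.0, 1.879]
ft_force: [0.7, 1.3, -4.1]
opening: 0.377
```

Call:
jog_arm(
  series=[
    {"dx": 0,"dy": 0,"dz": -0.001,"rx": 0,"ry": 0,"rz": 0,"gripper": 0},
    {"dx": 0,"dy": 0,"dz": 0,"rx": 0,"ry": 0,"rz": 0,"gripper": 0},
    {"dx": 0,"dy": 0,"dz": 0,"rx": 0,"ry": 0,"rz": 0,"gripper": 0},
  ],
)

```text
t: 8.65
eef_pos: [471.1, 308.0, 96.7]
tcp_rot: [-1.571, -0.0, 1.879]
ft_force: [-0.5, -0.2, -3.0]
opening: 0.374
```

Call:
jog_arm(
  series=[
    {"dx": 0,"dy": 0,"dz": -0.001,"rx": 0,"ry": 0,"rz": 0,"gripper": 0},
    {"dx": 0,"dy": 0,"dz": 0,"rx": 0,"ry": 0,"rz": 0,"gripper": 0},
    {"dx": 0,"dy": 0,"dz": 0,"rx": 0,"ry": 0,"rz": 0,"gripper": 0},
  ],
)

```text
t: 8.95
eef_pos: [471.2, 308.0, 95.7]
tcp_rot: [-1.571, -0.0, 1.879]
ft_force: [0.3, -0.4, -1.6]
opening: 0.372
```

Call:
jog_arm(
  series=[
    {"dx": 0,"dy": 0,"dz": -0.001,"rx": 0,"ry": 0,"rz": 0,"gripper": 0},
    {"dx": 0,"dy": 0,"dz": 0,"rx": 0,"ry": 0,"rz": 0,"gripper": 0},
    {"dx": 0,"dy": 0,"dz": 0,"rx": 0,"ry": 0,"rz": 0,"gripper": 0},
  ],
)

```text
t: 9.25
eef_pos: [471.1, 308.0, 95.6]
tcp_rot: [-1.571, -0.0, 1.879]
ft_force: [-4.7, -1.9, 9.2]
opening: 0.377
```

Firm contact on the ledge, about 12 N. I ease up slightly and slide back.

Call:
jog_arm(
  series=[
    {"dx": 0,"dy": 0,"dz": 0.0008,"rx": 0,"ry": 0,"rz": 0,"gripper": 0},
    {"dx": 0.0095,"dy": 0.003,"dz": 0,"rx": 0,"ry": 0,"rz": 0,"gripper": 0},
    {"dx": 0.0095,"dy": 0.003,"dz": 0,"rx": 0,"ry": 0,"rz": 0,"gripper": 0},
    {"dx": 0.0095,"dy": 0.003,"dz": 0,"rx": 0,"ry": 0,"rz": 0,"gripper": 0},
    {"dx": 0.0095,"dy": 0.003,"dz": 0,"rx": 0,"ry": 0,"rz": 0,"gripper": 0},
    {"dx": 0,"dy": 0,"dz": 0,"rx": 0,"ry": 0,"rz": 0,"gripper": 0},
    {"dx": 0,"dy": 0,"dz": 0,"rx": 0,"ry": 0,"rz": 0,"gripper": 0},
  ],
)

```text
t: 9.95
eef_pos: [510.3, 320.3, 95.6]
tcp_rot: [-1.573, -0.0, 1.879]
ft_force: [3.1, 0.7, 1.6]
opening: 0.373
```

Call:
jog_arm(
  series=[
    {"dx": 0.0095,"dy": 0.003,"dz": 0,"rx": 0,"ry": 0,"rz": 0,"gripper": 0},
    {"dx": 0.0095,"dy": 0.003,"dz": 0,"rx": 0,"ry": 0,"rz": 0,"gripper": 0},
    {"dx": 0,"dy": 0,"dz": 0,"rx": 0,"ry": 0,"rz": 0,"gripper": 0},
    {"dx": 0,"dy": 0,"dz": 0,"rx": 0,"ry": 0,"rz": 0,"gripper": 0},
  ],
)

```text
t: 10.35
eef_pos: [528.0, 325.9, 95.0]
tcp_rot: [-1.57, 0.0, 1.879]
ft_force: [-1.3, -0.2, -1.3]
opening: 0.373
```

Call:
jog_arm(
  series=[
    {"dx": 0.0095,"dy": 0.003,"dz": 0.0005,"rx": 0,"ry": 0,"rz": 0,"gripper": 0},
    {"dx": 0.0095,"dy": 0.003,"dz": 0.0002,"rx": 0,"ry": 0,"rz": 0,"gripper": 0},
    {"dx": 0.008,"dy": 0.0025,"dz": 0,"rx": 0,"ry": 0,"rz": 0,"gripper": 0},
    {"dx": 0.004,"dy": 0.0013,"dz": 0,"rx": 0,"ry": 0,"rz": 0,"gripper": 0},
    {"dx": 0,"dy": 0,"dz": 0,"rx": 0,"ry": 0,"rz": 0,"gripper": 0},
    {"dx": 0,"dy": 0,"dz": 0,"rx": 0,"ry": 0,"rz": 0,"gripper": 0},
  ],
)

```text
t: 10.95
eef_pos: [558.9, 335.6, 96.1]
tcp_rot: [-1.571, 0.0, 1.879]
ft_force: [-1.7, -1.5, 0.4]
opening: 0.37
```

Run:
```python
from h import *
import cv2
s=env.state();print(s['eef_pos'],s['tcp_rot'],s['opening'],s['ft_force'],s['joints'])
a=env.read_camera("wrist")[:,:,::-1]
cv2.imwrite("pics/w7.png",a)
b=env.read_camera("scene")[:,:,::-1]
cv2.imwrite("pics/s7.png",cv2.resize(b[130:250,170:290],(600,600),interpolation=cv2.INTER_CUBIC))
```

```text
[558.89958364 335.62093917  96.07510451] [-1.57065402e+00  3.93727249e-05  1.87919330e+00] 0.3703003719792429 [-1.69283321 -1.54452517  0.36565319] [ 4.39539845e-01  6.69652204e-01  1.60847885e+00 -2.68689292e-05
  8.63607830e-01 -1.43963600e+00]
```

View pics/w7.png

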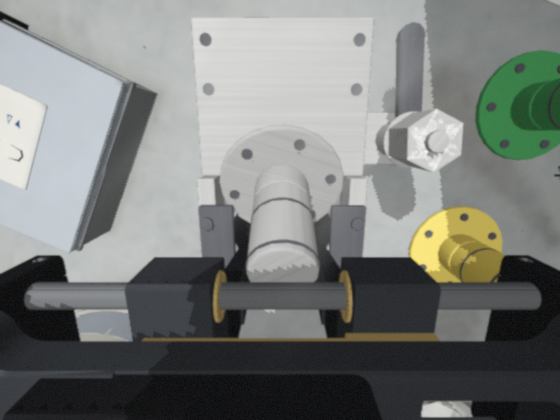

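View pics/s7.png

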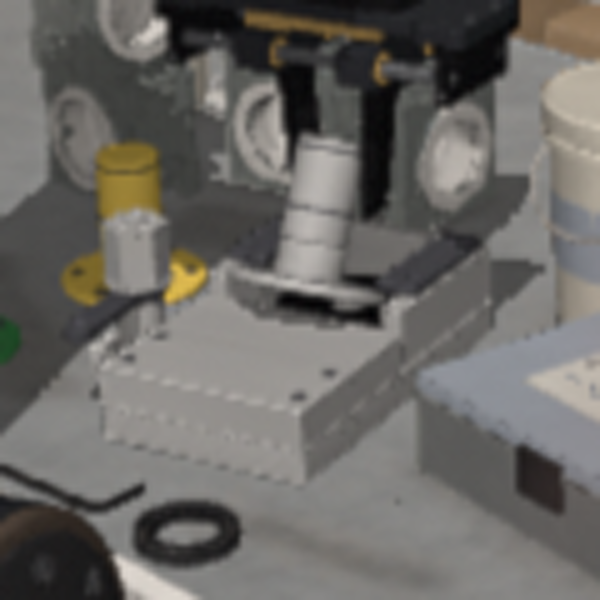

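```bash
python3 - <<'E'
from h import *
s=env.state()
ex=np.array([np.cos(.31),np.sin(.31)]);pin=np.array([561,336.8])
def J(p): d=p[:2]-pin; return (50+d@ex).round(1),(d@[-ex[1],ex[0]]).round(1)
print("tcp",J(s['eef_pos']))
for n,p,z in [("front edge",(282,125),50),("front",(282,125),58),("front",(282,125),46),("L",(221,179),48),("R",(343,178),48),("nut",(438,141),87),("ledge front",(282,18),42),("ledge back",(205,178),42),("railfront",(205,178),53)]:
    print(n,z,J(plane("wrist",p,z,s)))
E
python3 - <<'E'
import cv2
a=cv2.imread("pics/w7.png");cv2.imwrite("pics/c7.png",cv2.resize(a[110:300,190:380],(800,800),interpolation=cv2.INTER_CUBIC)[:600])
E
```

```text
tcp (np.float64(47.6), np.float64(-0.5))
front edge 50 (np.float64(-31.5), np.float64(-1.1))
front 58 (np.float64(-31.3), np.float64(-1.1))
front 46 (np.float64(-31.6), np.float64(-1.1))
L 48 (np.float64(5.2), np.float64(-44.5))
R 48 (np.float64(4.6), np.float64(42.2))
nut 87 (np.float64(-21.8), np.float64(86.0))
ledge front 42 (np.float64(-97.4), np.float64(-1.0))
ledge back 42 (np.float64(5.3), np.float64(-57.4))
railfront 53 (np.float64(3.7), np.float64(-54.5))
```

View pics/c7.png

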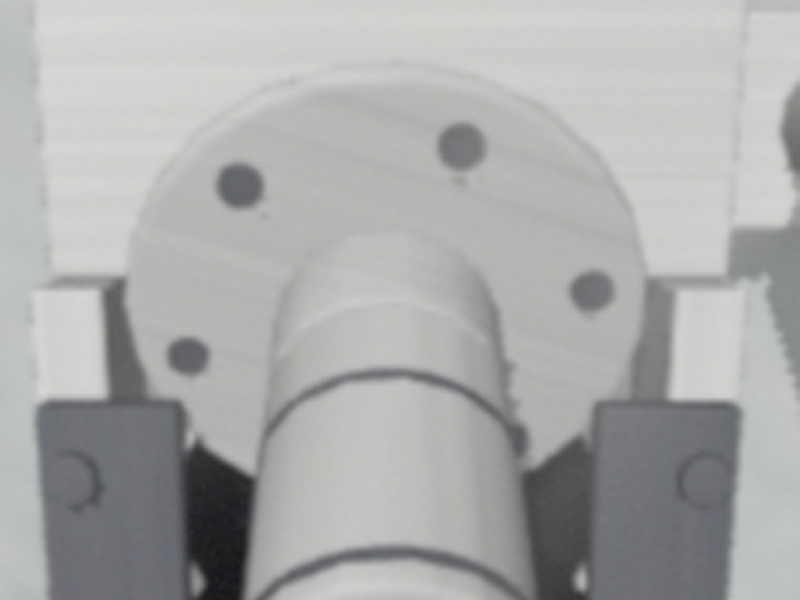

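The cover is tilted in the grip. Its hub leans back and its flange centre is at jig x≈8, while the TCP is at x≈48: drag on the ledge dipped the leading edge, which caught the pin. I back out along the slideway, level it on the ledge and retry with the cover carried clear of the ledge.

Call:
jog_arm(
  series=[
    {"dx": -0.0095,"dy": -0.003,"dz": 0,"rx": 0,"ry": 0,"rz": 0,"gripper": 0},
    {"dx": -0.0095,"dy": -0.003,"dz": 0,"rx": 0,"ry": 0,"rz": 0,"gripper": 0},
    {"dx": -0.006,"dy": -0.002,"dz": 0,"rx": 0,"ry": 0,"rz": 0,"gripper": 0},
    {"dx": 0,"dy": 0,"dz": 0,"rx": 0,"ry": 0,"rz": 0,"gripper": 0},
  ],
)

```text
t: 11.45
eef_pos: [533.1, 327.6, 96.2]
tcp_rot: [-1.57, -0.0, 1.879]
ft_force: [-0.3, -0.2, -3.2]
opening: 0.366
```

Run:
```python
from h import *
import cv2
s=env.state();print(s['eef_pos'],s['ft_force'],s['opening'])
a=env.read_camera("wrist")[:,:,::-1]
b=env.read_camera("scene")[:,:,::-1]
cv2.imwrite("pics/s8.png",np.hstack([cv2.resize(b[130:250,170:290],(400,400),interpolation=cv2.INTER_CUBIC),cv2.resize(a[90:290,180:380],(400,400),interpolation=cv2.INTER_CUBIC)]))
```

```text
[533.1237161  327.55185904  96.24105345] [-0.29627896 -0.17017642 -3.1871105 ] 0.3663349769775554
```

View pics/s8.png

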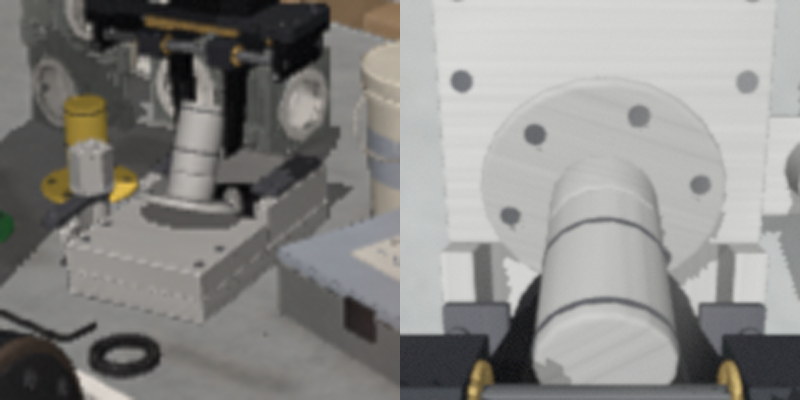

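It is free again, with a z force equal to the cover's weight. I raise it while moving back to the ledge.

Call:
jog_arm(
  series=[
    {"dx": -0.006,"dy": -0.002,"dz": 0.006,"rx": 0,"ry": 0,"rz": 0,"gripper": 0},
    {"dx": -0.006,"dy": -0.002,"dz": 0.01,"rx": 0,"ry": 0,"rz": 0,"gripper": 0},
    {"dx": -0.006,"dy": -0.002,"dz": 0.01,"rx": 0,"ry": 0,"rz": 0,"gripper": 0},
    {"dx": -0.01,"dy": -0.0032,"dz": 0.01,"rx": 0,"ry": 0,"rz": 0,"gripper": 0},
    {"dx": -0.01,"dy": -0.0032,"dz": 0,"rx": 0,"ry": 0,"rz": 0,"gripper": 0},
    {"dx": -0.01,"dy": -0.0032,"dz": 0,"rx": 0,"ry": 0,"rz": 0,"gripper": 0},
    {"dx": -0.01,"dy": -0.0032,"dz": 0,"rx": 0,"ry": 0,"rz": 0,"gripper": 0},
    {"dx": 0,"dy": 0,"dz": 0,"rx": 0,"ry": 0,"rz": 0,"gripper": 0},
  ],
)

```text
t: 12.35
eef_pos: [474.6, 308.5, 132.0]
tcp_rot: [-1.569, 0.0, 1.879]
ft_force: [-0.2, -0.9, -3.4]
opening: 0.368
```

Run:
```python
from h import *
import cv2
s=env.state();print(s['eef_pos'],s['ft_force'],s['opening'])
a=env.read_camera("wrist")[:,:,::-1]
b=env.read_camera("scene")[:,:,::-1]
cv2.imwrite("pics/s9.png",np.hstack([cv2.resize(b[130:250,160:280],(400,400),interpolation=cv2.INTER_CUBIC),cv2.resize(a[90:290,180:380],(400,400),interpolation=cv2.INTER_CUBIC)]))
```

```text
[474.6014857  308.50701023 131.97098333] [-0.1529735  -0.92677741 -3.44817221] 0.3684093024369215
```

View pics/s9.png

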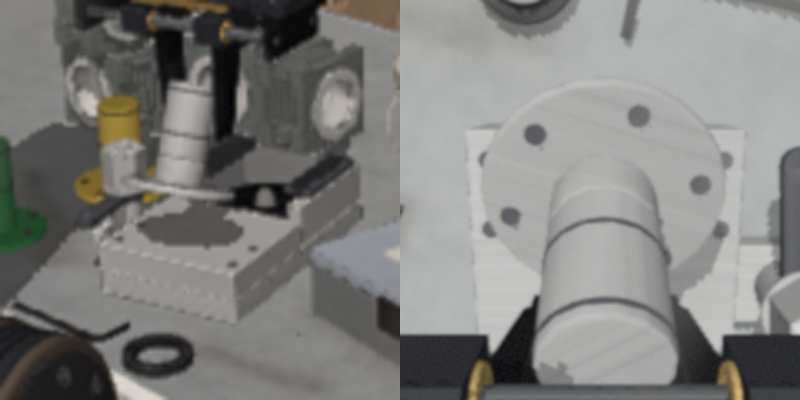

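Free in air, the cover is tilted and held by pad friction. I press its low edge onto the ledge to level it, watching the force.

Call:
jog_arm(
  series=[
    {"dx": 0,"dy": 0,"dz": -0.008,"rx": 0,"ry": 0,"rz": 0,"gripper": 0},
    {"dx": 0,"dy": 0,"dz": -0.006,"rx": 0,"ry": 0,"rz": 0,"gripper": 0},
    {"dx": 0,"dy": 0,"dz": -0.003,"rx": 0,"ry": 0,"rz": 0,"gripper": 0},
    {"dx": 0,"dy": 0,"dz": 0,"rx": 0,"ry": 0,"rz": 0,"gripper": 0},
  ],
)

```text
t: 12.85
eef_pos: [476.0, 308.9, 114.3]
tcp_rot: [-1.569, 0.0, 1.879]
ft_force: [-0.1, -0.8, -3.5]
opening: 0.365
```

Call:
jog_arm(
  series=[
    {"dx": 0,"dy": 0,"dz": -0.003,"rx": 0,"ry": 0,"rz": 0,"gripper": 0},
    {"dx": 0,"dy": 0,"dz": -0.003,"rx": 0,"ry": 0,"rz": 0,"gripper": 0},
    {"dx": 0,"dy": 0,"dz": 0,"rx": 0,"ry": 0,"rz": 0,"gripper": 0},
  ],
)

```text
t: 13.15
eef_pos: [476.0, 308.9, 108.8]
tcp_rot: [-1.57, -0.0, 1.879]
ft_force: [0.2, -0.3, -3.6]
opening: 0.366
```

Call:
jog_arm(
  series=[
    {"dx": 0,"dy": 0,"dz": -0.003,"rx": 0,"ry": 0,"rz": 0,"gripper": 0},
    {"dx": 0,"dy": 0,"dz": -0.002,"rx": 0,"ry": 0,"rz": 0,"gripper": 0},
    {"dx": 0,"dy": 0,"dz": 0,"rx": 0,"ry": 0,"rz": 0,"gripper": 0},
  ],
)

```text
t: 13.45
eef_pos: [476.0, 308.9, 103.9]
tcp_rot: [-1.57, -0.0, 1.879]
ft_force: [0.3, 0.3, -2.7]
opening: 0.372
```

Call:
jog_arm(
  series=[
    {"dx": 0,"dy": 0,"dz": -0.002,"rx": 0,"ry": 0,"rz": 0,"gripper": 0},
    {"dx": 0,"dy": 0,"dz": -0.002,"rx": 0,"ry": 0,"rz": 0,"gripper": 0},
    {"dx": 0,"dy": 0,"dz": 0,"rx": 0,"ry": 0,"rz": 0,"gripper": 0},
  ],
)

```text
t: 13.75
eef_pos: [476.9, 309.4, 101.5]
tcp_rot: [-1.574, -0.0, 1.879]
ft_force: [-2.2, -1.2, 11.7]
opening: 0.364
```

Run:
```python
from h import *
import cv2
s=env.state();print(s['eef_pos'],s['ft_force'],s['opening'])
a=env.read_camera("wrist")[:,:,::-1]
b=env.read_camera("scene")[:,:,::-1]
cv2.imwrite("pics/s10.png",np.hstack([cv2.resize(b[130:250,160:280],(400,400),interpolation=cv2.INTER_CUBIC),cv2.resize(a[90:290,180:380],(400,400),interpolation=cv2.INTER_CUBIC)]))
```

```text
[476.92310269 309.36193308 101.54356746] [-2.17010867 -1.16962455 11.73242368] 0.3641037805663466
```

View pics/s10.png

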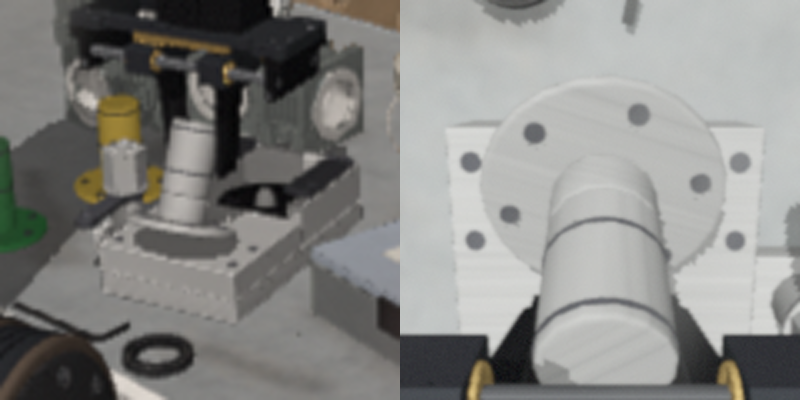

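Its low edge now rests on the ledge at 15 N and it isn't rotating. I release it so it settles flat, then regrip.

Call:
jog_arm(
  series=[
    {"dx": 0,"dy": 0,"dz": 0.001,"rx": 0,"ry": 0,"rz": 0,"gripper": 0.6},
    {"dx": 0,"dy": 0,"dz": 0,"rx": 0,"ry": 0,"rz": 0,"gripper": 0.6},
    {"dx": 0,"dy": 0,"dz": 0,"rx": 0,"ry": 0,"rz": 0,"gripper": 0.6},
    {"dx": 0,"dy": 0,"dz": 0.03,"rx": 0,"ry": 0,"rz": 0,"gripper": 0.6},
    {"dx": 0,"dy": 0,"dz": 0.03,"rx": 0,"ry": 0,"rz": 0,"gripper": 0.6},
    {"dx": 0,"dy": 0,"dz": 0,"rx": 0,"ry": 0,"rz": 0,"gripper": 0.6},
    {"dx": 0,"dy": 0,"dz": 0,"rx": 0,"ry": 0,"rz": 0,"gripper": 0.6},
  ],
)

```text
t: 14.55
eef_pos: [476.2, 309.0, 161.3]
tcp_rot: [-1.572, -0.0, 1.879]
ft_force: [-0.2, 0.1, -1.3]
opening: 0.6
```

Run:
```python
from h import *
import cv2
s=env.state();print(s['eef_pos'],s['tcp_rot'],s['ft_force'],s['opening'])
a=env.read_camera("wrist")[:,:,::-1];cv2.imwrite("pics/w11.png",a)
b=env.read_camera("scene")[:,:,::-1]
cv2.imwrite("pics/s11.png",np.hstack([cv2.resize(b[130:250,160:280],(400,400),interpolation=cv2.INTER_CUBIC),cv2.resize(a[130:280,210:360],(400,400),interpolation=cv2.INTER_CUBIC)]))
```

```text
[476.15751792 308.98243458 161.32688806] [-1.57166733e+00 -2.08946175e-04  1.87919655e+00] [-0.16651516  0.08763248 -1.278275  ] 0.5996102983309096
```

View pics/s11.png

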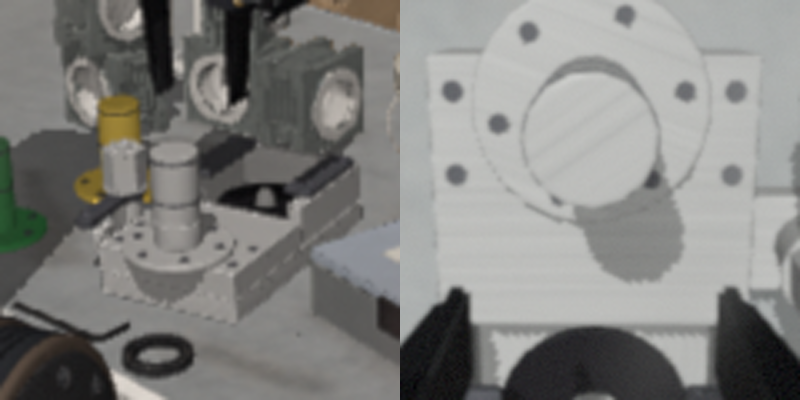

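Run:
```python
from h import *
s=env.state()
ex=np.array([np.cos(.31),np.sin(.31)]);pin=np.array([561,336.8])
def J(p): d=p[:2]-pin; return (50+d@ex).round(1),(d@[-ex[1],ex[0]]).round(1)
print("tcp",J(s['eef_pos']))
for p,z in [((281.6,182.1),122),((281.6,170.1),48),((284,334/2.667),42)]:
    q=plane("wrist",p,z,s);print(q,J(q))
for p in [(427,52),(758,52)]:
    q=plane("wrist",((p[0]-400)/2.667+210,p[1]/2.667+130),42,s);print(q,J(q))
```

```text
tcp (np.float64(-39.7), np.float64(-0.7))
[436.28028706 295.10448415 122.        ] (np.float64(-81.5), np.float64(-1.7))
[436.96561613 295.14394508  48.        ] (np.float64(-80.8), np.float64(-1.8))
[398.28647441 285.11285162  42.        ] (np.float64(-120.7), np.float64(0.4))
[436.8165853  235.26671819  42.        ] (np.float64(-99.2), np.float64(-58.8))
[401.86897018 344.90403828  42.        ] (np.float64(-99.1), np.float64(56.3))
```

The cover lies flat on the ledge, centred at (436.6,295). I regrip it there.

Call:
jog_arm(
  series=[
    {"dx": -0.0133,"dy": -0.0047,"dz": 0,"rx": 0,"ry": 0,"rz": 0,"gripper": 0.6},
    {"dx": -0.0133,"dy": -0.0047,"dz": 0,"rx": 0,"ry": 0,"rz": 0,"gripper": 0.6},
    {"dx": -0.013,"dy": -0.0045,"dz": 0,"rx": 0,"ry": 0,"rz": 0,"gripper": 0.6},
    {"dx": 0,"dy": 0,"dz": -0.02,"rx": 0,"ry": 0,"rz": 0,"gripper": 0.6},
    {"dx": 0,"dy": 0,"dz": -0.02,"rx": 0,"ry": 0,"rz": 0,"gripper": 0.6},
    {"dx": 0,"dy": 0,"dz": -0.018,"rx": 0,"ry": 0,"rz": 0,"gripper": 0.6},
    {"dx": 0,"dy": 0,"dz": -0.007,"rx": 0,"ry": 0,"rz": 0,"gripper": 0.6},
    {"dx": 0,"dy": 0,"dz": 0,"rx": 0,"ry": 0,"rz": 0,"gripper": 0.4},
    {"dx": 0,"dy": 0,"dz": 0,"rx": 0,"ry": 0,"rz": 0,"gripper": 0},
    {"dx": 0,"dy": 0,"dz": 0,"rx": 0,"ry": 0,"rz": 0,"gripper": 0},
    {"dx": 0,"dy": 0,"dz": 0,"rx": 0,"ry": 0,"rz": 0,"gripper": 0},
    {"dx": 0,"dy": 0,"dz": 0,"rx": 0,"ry": 0,"rz": 0,"gripper": 0},
  ],
)

```text
t: 15.85
eef_pos: [436.8, 295.3, 96.8]
tcp_rot: [-1.572, -0.0, 1.879]
ft_force: [-0.9, 0.0, 4.0]
opening: 0.376
```

Call:
jog_arm(
  series=[
    {"dx": 0,"dy": 0,"dz": 0.0025,"rx": 0,"ry": 0,"rz": 0,"gripper": 0},
    {"dx": 0,"dy": 0,"dz": 0,"rx": 0,"ry": 0,"rz": 0,"gripper": 0},
    {"dx": 0.008,"dy": 0.0026,"dz": 0,"rx": 0,"ry": 0,"rz": 0,"gripper": 0},
    {"dx": 0.01,"dy": 0.0032,"dz": 0,"rx": 0,"ry": 0,"rz": 0,"gripper": 0},
    {"dx": 0.01,"dy": 0.0032,"dz": 0,"rx": 0,"ry": 0,"rz": 0,"gripper": 0},
    {"dx": 0.006,"dy": 0.002,"dz": 0,"rx": 0,"ry": 0,"rz": 0,"gripper": 0},
    {"dx": 0,"dy": 0,"dz": 0,"rx": 0,"ry": 0,"rz": 0,"gripper": 0},
    {"dx": 0,"dy": 0,"dz": 0,"rx": 0,"ry": 0,"rz": 0,"gripper": 0},
  ],
)

```text
t: 16.65
eef_pos: [470.4, 305.9, 98.4]
tcp_rot: [-1.57, 0.0, 1.879]
ft_force: [-0.4, 0.4, -2.4]
opening: 0.373
```

```bash
cat > look.py <<'E'
import sys
from h import *
import cv2
s=env.state();print(s['eef_pos'],s['tcp_rot'],s['ft_force'],s['opening'])
a=env.read_camera("wrist")[:,:,::-1];cv2.imwrite(f"pics/w{sys.argv[1]}.png",a)
b=env.read_camera("scene")[:,:,::-1];cv2.imwrite(f"pics/sc{sys.argv[1]}.png",b)
cv2.imwrite(f"pics/s{sys.argv[1]}.png",np.hstack([cv2.resize(b[130:250,160:280],(400,400),interpolation=cv2.INTER_CUBIC),cv2.resize(a[90:290,180:380],(400,400),interpolation=cv2.INTER_CUBIC)]))
E
python3 look.py 12
```

```text
[470.35715949 305.93415872  98.37864354] [-1.57002957e+00  2.44342658e-05  1.87901283e+00] [-0.37654467  0.41339676 -2.42197088] 0.37317287790298115
```

View pics/s12.png

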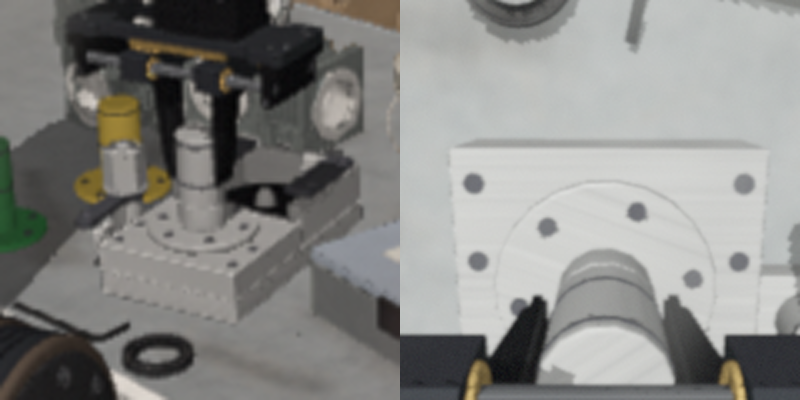

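Run:
```python
from h import *
import cv2
a=cv2.imread("pics/w12.png");s=env.state()
c=cv2.resize(a[155:265,200:370],(1020,660),interpolation=cv2.INTER_CUBIC)
cv2.imwrite("pics/c12.png",c[:600,100:900] if 0 else cv2.resize(c,(800,518)))
g=cv2.GaussianBlur(cv2.cvtColor(a,cv2.COLOR_BGR2GRAY),(3,3),0).astype(int)
for y in (170,180,190,200,210,216,222,228,234): print(y,g[y,198:216],g[y,356:374])
```

```text
170 [194 194 194 194 192 188 190 200 208 211 211 211 211 211 211 211 211 211] [205 205 205 205 204 204 202 196 192 191 193 194 194 194 194 195 195 195]
180 [195 194 194 194 194 194 195 198 204 208 209 208 198 175 143 120 113 113] [156 180 199 206 207 206 203 199 195 194 194 194 195 195 195 195 196 196]
190 [193 193 193 193 192 192 194 198 204 207 208 209 209 208 208 208 208 208] [207 208 207 208 206 201 192 188 190 193 194 194 194 194 194 194 194 194]
200 [195 196 196 196 196 195 194 191 192 200 207 210 210 210 210 210 210 210] [206 206 206 205 200 192 188 190 193 194 193 193 192 192 192 191 191 190]
210 [195 195 196 196 196 196 195 195 195 198 203 207 208 209 209 209 209 208] [206 206 205 203 197 191 189 189 189 190 190 191 191 191 191 191 189 180]
216 [197 197 197 197 197 196 196 195 192 192 199 206 209 209 209 206 200 186] [206 207 205 200 191 185 186 188 189 190 191 191 192 192 192 193 192 187]
222 [192 192 192 192 192 193 193 194 194 197 201 205 207 208 205 193 169 141] [205 206 204 196 183 172 168 168 168 168 169 169 168 169 169 169 168 163]
228 [189 189 189 189 189 189 189 189 188 187 188 195 201 204 205 205 205 204] [206 204 200 193 190 193 197 198 198 198 198 198 198 198 199 199 198 198]
234 [191 191 191 191 191 191 191 191 191 193 197 202 205 205 205 205 205 204] [206 206 205 205 208 210 210 210 210 210 210 210 210 210 210 210 210 210]
```

View pics/c12.png

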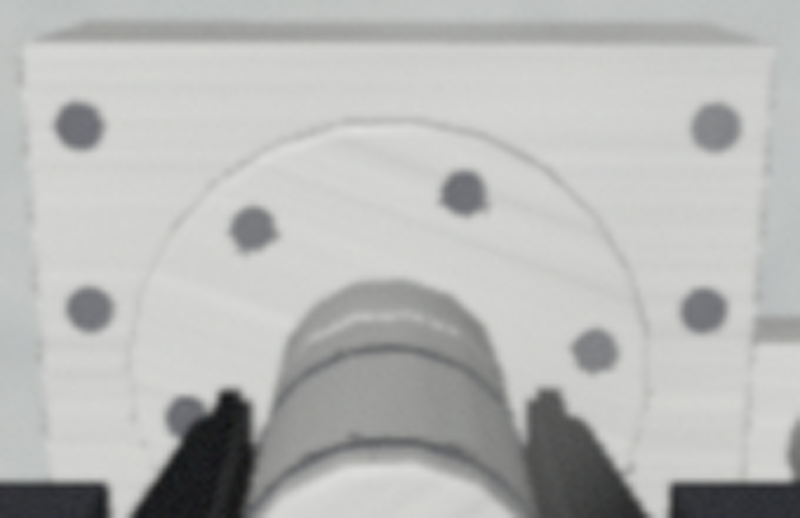

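Run:
```python
from h import *
s=env.state();y=.308
ex=np.array([np.cos(y),np.sin(y)]);ey=np.array([-ex[1],ex[0]])
for w,p in [("w12",(284.4,164.3))]:
    q=plane("wrist",p,42,s)[:2]-s['eef_pos'][:2];print(q@ex,q@ey)
# flange front edge: crop y 119 -> z 49.6 top edge ; 
q=plane("wrist",(390/4.706+200-.5,119/4.706+155-.5),50,s)[:2]-s['eef_pos'][:2];print("flange front",q@ex,q@ey)
```

```text
-51.87192645821962 0.9861385344349319
flange front -41.71873363597662 -0.49089007777469873
```

The cover is level and about 1.3 mm to the right of the slide axis. I correct that, raise it 1.2 mm and slide in without touching the ledge.

Call:
jog_arm(
  series=[
    {"dx": -0.0004,"dy": 0.0013,"dz": 0.0012,"rx": 0,"ry": 0,"rz": 0,"gripper": 0},
    {"dx": 0.00953,"dy": 0.00303,"dz": 0,"rx": 0,"ry": 0,"rz": 0,"gripper": 0},
    {"dx": 0.00953,"dy": 0.00303,"dz": 0,"rx": 0,"ry": 0,"rz": 0,"gripper": 0},
    {"dx": 0.00953,"dy": 0.00303,"dz": 0,"rx": 0,"ry": 0,"rz": 0,"gripper": 0},
    {"dx": 0.00953,"dy": 0.00303,"dz": 0,"rx": 0,"ry": 0,"rz": 0,"gripper": 0},
    {"dx": 0,"dy": 0,"dz": 0,"rx": 0,"ry": 0,"rz": 0,"gripper": 0},
    {"dx": 0,"dy": 0,"dz": 0,"rx": 0,"ry": 0,"rz": 0,"gripper": 0},
  ],
)

```text
t: 17.45
eef_pos: [508.2, 319.4, 99.5]
tcp_rot: [-1.57, -0.0, 1.879]
ft_force: [-0.3, -0.1, -3.4]
opening: 0.38
```

```bash
python3 look.py 13
```

```text
[508.21125153 319.37640687  99.54278134] [-1.57013950e+00 -2.50668142e-05  1.87895332e+00] [-0.34594941 -0.13016653 -3.38244116] 0.3804208048160718
```

View pics/s13.png

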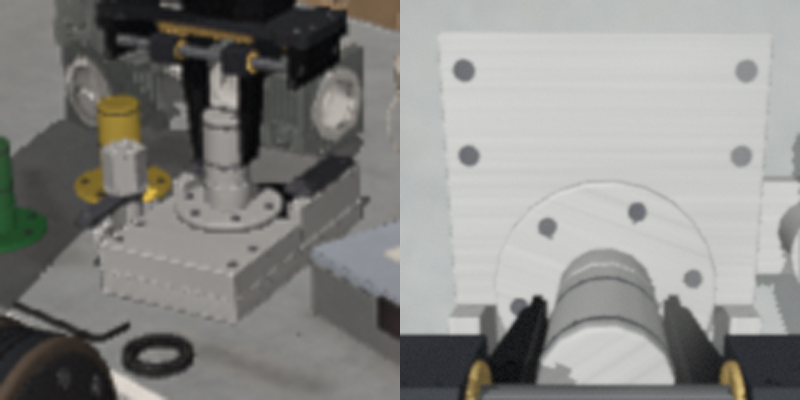

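Level, centred and unloaded. I continue.

Call:
jog_arm(
  series=[
    {"dx": 0.00953,"dy": 0.00303,"dz": 0,"rx": 0,"ry": 0,"rz": 0,"gripper": 0},
    {"dx": 0.00953,"dy": 0.00303,"dz": 0,"rx": 0,"ry": 0,"rz": 0,"gripper": 0},
    {"dx": 0,"dy": 0,"dz": 0,"rx": 0,"ry": 0,"rz": 0,"gripper": 0},
    {"dx": 0,"dy": 0,"dz": 0,"rx": 0,"ry": 0,"rz": 0,"gripper": 0},
  ],
)

```text
t: 17.95
eef_pos: [527.5, 325.5, 99.6]
tcp_rot: [-1.57, -0.0, 1.879]
ft_force: [-0.6, -0.0, -2.6]
opening: 0.376
```

Call:
jog_arm(
  series=[
    {"dx": 0.00953,"dy": 0.00303,"dz": 0,"rx": 0,"ry": 0,"rz": 0,"gripper": 0},
    {"dx": 0.00953,"dy": 0.00303,"dz": 0,"rx": 0,"ry": 0,"rz": 0,"gripper": 0},
    {"dx": 0.00953,"dy": 0.00303,"dz": 0,"rx": 0,"ry": 0,"rz": 0,"gripper": 0},
    {"dx": 0.005,"dy": 0.0016,"dz": 0,"rx": 0,"ry": 0,"rz": 0,"gripper": 0},
    {"dx": 0,"dy": 0,"dz": 0,"rx": 0,"ry": 0,"rz": 0,"gripper": 0},
    {"dx": 0,"dy": 0,"dz": 0,"rx": 0,"ry": 0,"rz": 0,"gripper": 0},
  ],
)

```text
t: 18.55
eef_pos: [560.7, 336.1, 99.6]
tcp_rot: [-1.57, -0.0, 1.879]
ft_force: [0.5, 0.3, -4.0]
opening: 0.373
```

```bash
python3 look.py 14
```

```text
[560.7088439 336.1455525  99.6239491] [-1.57016704e+00 -4.45567221e-05  1.87910153e+00] [ 0.47121385  0.28198738 -4.00173284] 0.3730217365746995
```

View pics/s14.png

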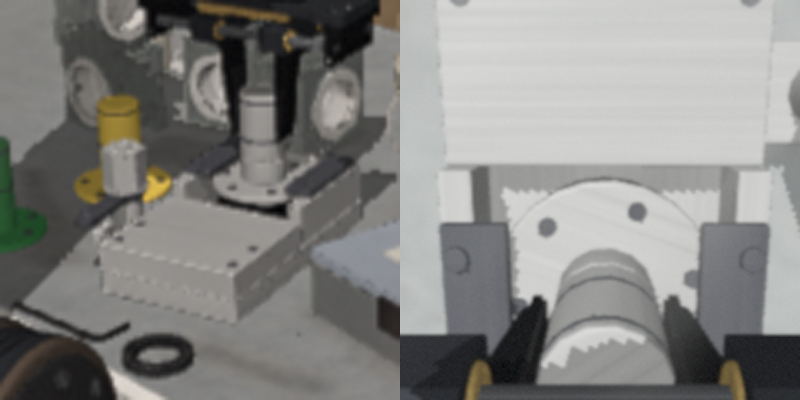

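Run:
```python
from h import *
s=env.state();y=.308
ex=np.array([np.cos(y),np.sin(y)]);ey=np.array([-ex[1],ex[0]])
f=lambda p,z:(lambda q:(round(q@ex,1),round(q@ey,1)))(plane("wrist",p,z,s)[:2]-s['eef_pos'][:2])
print("ledge rear",f((283,164.5/2+90-.25),42),"flange front",f((283,181/2+90-.25),51),
 "lipL/R inner",f((180+509/2-200-.25,90+130),61),f((180+699/2-200-.25,90+130),61))
```

```text
ledge rear (np.float64(-46.1), np.float64(-0.0)) flange front (np.float64(-41.3), np.float64(-0.0)) lipL/R inner (np.float64(-14.7), np.float64(-34.4)) (np.float64(-14.7), np.float64(32.6))
```

The ledge's rear edge is 46.1 mm before the TCP (46 expected), so the cover is over the pin. I lower it gently.

Call:
jog_arm(
  series=[
    {"dx": 0,"dy": 0,"dz": -0.003,"rx": 0,"ry": 0,"rz": 0,"gripper": 0},
    {"dx": 0,"dy": 0,"dz": -0.003,"rx": 0,"ry": 0,"rz": 0,"gripper": 0},
    {"dx": 0,"dy": 0,"dz": 0,"rx": 0,"ry": 0,"rz": 0,"gripper": 0},
    {"dx": 0,"dy": 0,"dz": 0,"rx": 0,"ry": 0,"rz": 0,"gripper": 0},
  ],
)

```text
t: 19.05
eef_pos: [560.8, 336.2, 93.7]
tcp_rot: [-1.57, -0.0, 1.879]
ft_force: [0.3, 1.1, -3.2]
opening: 0.373
```

Call:
jog_arm(
  series=[
    {"dx": 0,"dy": 0,"dz": -0.002,"rx": 0,"ry": 0,"rz": 0,"gripper": 0},
    {"dx": 0,"dy": 0,"dz": -0.002,"rx": 0,"ry": 0,"rz": 0,"gripper": 0},
    {"dx": 0,"dy": 0,"dz": 0,"rx": 0,"ry": 0,"rz": 0,"gripper": 0},
    {"dx": 0,"dy": 0,"dz": 0,"rx": 0,"ry": 0,"rz": 0,"gripper": 0},
  ],
)

```text
t: 19.45
eef_pos: [560.9, 336.3, 89.8]
tcp_rot: [-1.571, -0.0, 1.879]
ft_force: [0.0, 0.0, -3.7]
opening: 0.376
```

Call:
jog_arm(
  series=[
    {"dx": 0,"dy": 0,"dz": -0.002,"rx": 0,"ry": 0,"rz": 0,"gripper": 0},
    {"dx": 0,"dy": 0,"dz": -0.002,"rx": 0,"ry": 0,"rz": 0,"gripper": 0},
    {"dx": 0,"dy": 0,"dz": -0.001,"rx": 0,"ry": 0,"rz": 0,"gripper": 0},
    {"dx": 0,"dy": 0,"dz": 0,"rx": 0,"ry": 0,"rz": 0,"gripper": 0},
    {"dx": 0,"dy": 0,"dz": 0,"rx": 0,"ry": 0,"rz": 0,"gripper": 0},
  ],
)

```text
t: 19.95
eef_pos: [560.9, 336.3, 84.9]
tcp_rot: [-1.571, -0.0, 1.879]
ft_force: [-0.1, -0.0, -2.8]
opening: 0.373
```

Call:
jog_arm(
  series=[
    {"dx": 0,"dy": 0,"dz": -0.002,"rx": 0,"ry": 0,"rz": 0,"gripper": 0},
    {"dx": 0,"dy": 0,"dz": -0.001,"rx": 0,"ry": 0,"rz": 0,"gripper": 0},
    {"dx": 0,"dy": 0,"dz": 0,"rx": 0,"ry": 0,"rz": 0,"gripper": 0},
    {"dx": 0,"dy": 0,"dz": 0,"rx": 0,"ry": 0,"rz": 0,"gripper": 0},
  ],
)

```text
t: 20.35
eef_pos: [561.0, 336.3, 82.2]
tcp_rot: [-1.571, -0.0, 1.879]
ft_force: [-2.0, -0.9, 5.1]
opening: 0.373
```

Call:
jog_arm(
  series=[
    {"dx": 0,"dy": 0,"dz": -0.0015,"rx": 0,"ry": 0,"rz": 0,"gripper": 0},
    {"dx": 0,"dy": 0,"dz": -0.0015,"rx": 0,"ry": 0,"rz": 0,"gripper": 0},
    {"dx": 0,"dy": 0,"dz": 0,"rx": 0,"ry": 0,"rz": 0,"gripper": 0},
    {"dx": 0,"dy": 0,"dz": 0,"rx": 0,"ry": 0,"rz": 0,"gripper": 0},
  ],
)

```text
t: 20.75
eef_pos: [561.0, 336.3, 79.3]
tcp_rot: [-1.571, -0.0, 1.879]
ft_force: [-2.2, -0.5, 7.2]
opening: 0.372
```

Call:
jog_arm(
  series=[
    {"dx": 0,"dy": 0,"dz": -0.001,"rx": 0,"ry": 0,"rz": 0,"gripper": 0},
    {"dx": 0,"dy": 0,"dz": -0.001,"rx": 0,"ry": 0,"rz": 0,"gripper": 0},
    {"dx": 0,"dy": 0,"dz": 0,"rx": 0,"ry": 0,"rz": 0,"gripper": 0},
    {"dx": 0,"dy": 0,"dz": 0,"rx": 0,"ry": 0,"rz": 0,"gripper": 0},
  ],
)

```text
t: 21.15
eef_pos: [561.2, 336.4, 78.8]
tcp_rot: [-1.572, -0.0, 1.879]
ft_force: [-6.3, -3.9, 19.7]
opening: 0.373
```

It has bottomed: the TCP stopped at 78.8 mm with about 23 N of push. One last look.

```bash
python3 look.py 15
```

```text
[561.17917699 336.35695474  78.77300526] [-1.57237267e+00 -2.12584232e-04  1.87923461e+00] [-6.33199297 -3.94111036 19.73341186] 0.37300295365003083
```

View pics/s15.png

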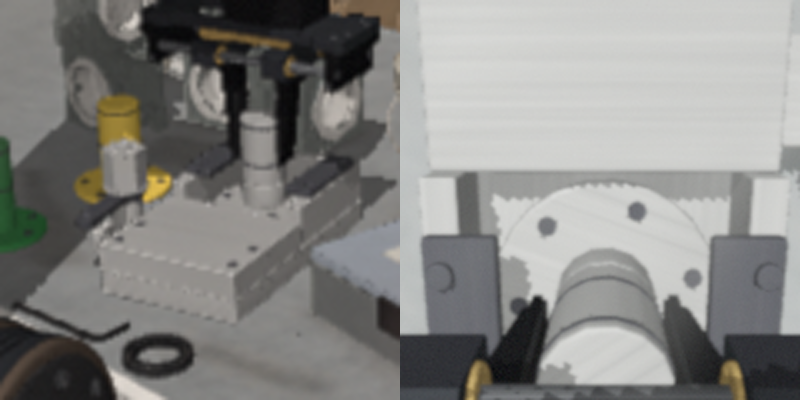

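The cover stands upright, sunk in the pocket and held between the fingers, with the keeper bar still pointing to the front. I hand the job in.

```bash
python3 -c "
from cell import env
print(env.job_done()); s=env.state(); print(s['t'],s['eef_pos'],s['ft_force'])"
```

```text
the job is handed in; nothing more can be done
None
the job is handed in; nothing more can be done
```

I turned the keeper clear, laid the cover on the ledge, slid it under the lips onto the pin, and pressed it down until the pad bottomed. I then handed the job in with the gripper still holding it, about 21 s into the 72 s. `job_done()` gives no verdict.

**What went wrong on the way:** the first slide failed. The cover dragged on the ledge, tilted in the grip, and its leading edge appears to have caught the pin. I backed it out, set it flat on the ledge and regripped it. The second slide, held about 3 mm above the ledge, went in with no side force.

**Last checks:**
- **Keeper:** about 1.46 rad, estimated from the top camera just after turning; the last pictures still show the bar pointing to the front.
- **Over the pin:** just before I lowered the cover, the ledge's rear edge measured 46.1 mm before the TCP (46 expected). It then dropped about 15 mm with no side force.
- **Pressed down:** the TCP stopped at 78.8 mm, the height worked out for a fully depressed pad. The push is about 23 N on the cover.
- **Grip and level:** the gripper opening reads about 35.4 mm on the 36 mm hub, and the cover looks upright in the last pictures.
- **Did not fully agree:** different views put the pin 1 to 2 mm apart, and about 7 N of side force remained at the end.
- **Bystanders:** I did not check their positions at the end; no move came near them.

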